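Refit the tuning knob on its D-shaft and set it to the preset marker

ROBOT

A 7-joint arm with a two-finger parallel gripper is mounted at the origin on the work surface. World frame = base frame: x ahead of the robot, y to its left, z up, the work surface at z = 0. Lengths are in m, angles in rad, forces in N, time in s.
With the tool pointing down it reaches from about 0.35 to 0.9 m from the base axis. Payload 7.2 kg.
Tool frame: the origin (TCP) lies at the very end of the fingers, on their centre line; the grasp point (between the pads) lies 19 mm behind it; z points along the fingers, y is the line along which they close (so a half turn about z gives the same grasp; the last joint's range is limited). The gripper opens to 88 mm and grips with 3 to 60 N. Pads are 20 mm wide; open, the fingers measure 115 mm over their backs; the gripper's body (75 mm by 178 mm) begins 61 mm behind the grasp point.
Start: joints at [-1.413, 0.411, -0.013, 1.596, 0.006, 1.134, -0.082], TCP at [0.14, 0.609, 0.223] pointing down, gripper open.
Joint ranges: [-2.95, 2.95], [-0.29, 1.99], [-1.47, 1.44], [0.14, 2.54], [-1.03, 4.17], [0.13, 1.85], [-2.86, 2.86]. Speed limits (rad/s): [2.39, 2.39, 3.01, 3.01, 3.14, 3.14, 3.14].

INTERFACE

Orientations are given as a rotation vector (axis times angle).
In Python, from rig import robot gives the robot as it stands.
- The arm moves only by the tool send_rows, never from a script. Its argument "steps" is a list of rows, each an object with "delta_pos": the shift along the world's x, y, z normalised to -1 to 1, where 1 is 0.025 m, a list of three; "angular": the turn, a rotation vector about the world's x, y, z normalised to -1 to 1, where 1 is 8 degrees, a list of three. In form: [{"delta_pos": [tx, ty, tz], "angular": [rx, ry, rz]}, ...]. A call has 1 to 5 rows; each row shifts and turns the commanded pose from where the row before left it; what a row does not reach is not made up. A row lasts 1/10 s, in which the tool goes at most 50 mm and 8.59 degrees, less where a joint would pass 70% of its speed; a pose out of reach is approached as far as the arm can. A call with a number of a shift or a turn outside -1 to 1 is refused whole. A call with a gripper value outside its range is refused whole. "grip" is the gripper's target within -1 to 1 (shut at 1, half-way at 0, fully open at -1), set as the call begins (left out, the last holds). The fingers move at their own pace and stop on an object; "newtons" is the grip in N (left out, the last holds). Time passes only in rows, so rows that do not move let the fingers close. It gives the time, the measured TCP pose, the force, the opening and the grip force at its end, in the units of the state.
- robot.state(): the state, without advancing time (a new reading comes with each control period).
- robot.camera(name): name is "scene" or "top" or "wrist"; returns the picture (480x640x3 uint8, red, green, blue); there is no depth.
- robot.camera_params(name): a dict with "fx", "fy", "cx", "cy" (pixels), "R" (3x3) and "t" (3): a world point X has camera coordinates R X + t; the wrist camera has in their place "mount" (4x4, takes a point from camera to tool coordinates, whose origin is the TCP and whose axes are the flange's). Camera axes: x right, y down, z forward; pixel columns grow to the right and rows downward; lengths in m; the calibration is good to about 2 mm. A picture is of the moment at which its call begins: read the wrist's pose just before it. camera_params takes no time and is no camera call.
- robot.hand_in(): hands the job in; it is judged then, once.
The state is a dict: "time_s": time; "joint_pos": joint angles; "qd": joint speeds; "effort": joint torques, N m; "tcp_pos": TCP position; "tcp_rot": TCP orientation; "contact_force": force on the tool from outside, world axes, zero at the start; "torque": the same for the moment, N m; "grip_width": opening from 0.0 (shut) to 1.0 (fully open); "finger_force": force on a finger pad.
Only numpy, scipy, OpenCV 4.12 (cv2) and the standard library are available. Lean on these libraries where they do the work, as an engineer would, in place of code of your own. Each camera call takes 0.05 s, during which the arm holds its last target. There are 200 camera calls.

TASK

The large pointer knob has come off the antenna tuner with the sloping front. Turn it so that its bore matches the flat of the bare shaft, push it fully home against the panel, and then turn it with the shaft until its pointer stands at the preset marker on the ring round it, and let go. Leave the marker and the other things on the desk where they are.

Things in the scene. Friction and masses are not known exactly. Their poses are not given: they have to be found in the camera images.
- knob: Large black pointer knob lying loose, bore down: round skirt 50 mm wide, 16 high; on it an upright bar 14 wide, 22 high, 49 long, along x, to pinch across. Total height 38. The bar's +x end is a pointed nose 26 mm from the axis (white line on top), the other is square. 80 g. Origin: centre of underside, z out of the top. D-bore 15.2 wide, 14 deep, its flat on the nose (+x) side, 3 from the axis.
- knob_index (a point): A point on the knob's pointer line, 34 mm from its axis along the knob's +x, level with the underside; its axes are the knob's.
- console: Antenna tuner, fixed: grey console 240 mm wide (y), 200 deep (x), 35 high at its front (-x), 132 at the back; flat aluminium panel sloping up from the front at 0.45 rad (26 degrees) to the horizontal. Origin: centre of underside. On the panel, half-way up: bare brass shaft, 28 mm right (-y) of the middle. Two fixed round knobs 14 mm high and a flush meter lie 75 mm left of the middle.
- shaft_foot (a point): Where the shaft's axis meets the panel. Axes turn with the shaft: z along it, square out of the panel; x towards its flat. Brass D-shaft, 14 mm wide, 13 long, the last 2.5 tapered; flat 2.5 mm from the axis, square to x. The knob is home when its origin is here, its underside on the panel, its axes agreeing with these. The fit is 0.6 mm loose all round, with about 0.2 rad of play in turning.
- shaft_index (a point): A point 34 mm from the shaft's axis in the direction of its flat, in the plane of the panel; turns with the shaft.
- shaft (a joint): Angle of the shaft, rad, positive anticlockwise looking at the panel; at 0 the flat faces straight up the slope. Friction 0.03 N m: stays where it is left; stops at -2.6 and 2.6. It starts with the flat to the right (-1.3 to -0.75), clockwise of the marker.
- marker_index (a point): Preset marker: tip of a dark steel wedge, 6 mm high, pointing inwards, on a flat steel ring (62 to 74 mm across, 2 high) round the shaft. This point is 34 mm from the shaft's axis, in the plane of the panel. z is square out of the panel, x points from the shaft out through the marker. The ring is stiff (0.3 N m).
- small_knob: A small black pointer knob, 28 mm in diameter and 20 mm high, with no bore: not the one wanted. Origin: centre of the underside.
- screwdriver: A screwdriver 170 mm long lying on the desk; a bystander.
- pen: A pen 140 mm long lying on the desk; a bystander.
- mug: A white mug 80 mm wide and 90 mm high; a bystander.
- mic: A black hand microphone 90 x 66 x 32 mm lying on the desk; a bystander.
- battery_pack: A grey battery pack 70 x 40 x 22 mm; a bystander.
Things that resemble listed ones, but are neither listed nor needed, are in the scene too. What is shaped like the knob but pink is not meant.

How it is judged:
On the way, in this order (a step that is already met when the one before it is completed fails the run):
1. the large knob is home on the shaft, flat to flat (distance between knob and shaft_foot below 0.004 m and angle between the z axis of knob and the z axis of shaft_foot, either way round below 0.1 rad and distance between knob_index and shaft_index below 0.012 m), for 0.2 s.
2. the knob, still home, has been turned until its pointer stands at the marker (all of step 1 and distance between knob_index and marker_index below 0.006 m), for 0.2 s.
At the end, for the whole second after the job is handed in: The large knob is home on the shaft (its underside's centre within 4 mm of the shaft's foot, its axis within 0.1 rad of the shaft's, its index point within 12 mm of the shaft's, so flat to flat), its index point lies within 6 mm of the marker's (about 10 degrees), and it is at rest (all of step 2 and linear speed of knob below 0.02 m/s and angular speed of knob below 0.2 rad/s); the robot touches nothing.
It fails at once if the preset marker is moved by more than 5 mm (distance of marker_index from where it was at the start of the episode above 0.005 m).
It fails at once if another thing on the desk is moved by more than 30 mm (distance of any of small_knob, screwdriver, pen, mug, mic, battery_pack from where it was at the start of the episode above 0.03 m).
It also fails if it takes over 48 s, if anything falls off the work surface, if the arm or the gripper's body presses on something with over 40 N, if the wrist force passes 120 N, or if a joint passes its speed limit or range.

## Working session

There is one attempt and no reset: what is moved stays moved. The work goes in short steps, Python scripts to look and compute and a tool call to move; the robot and the scene stay as the last step left them, time stands still between calls to the robot, and variables do not carry over. Pictures are saved under pics/ and viewed, at most 10 in all, crops included, and the job is handed in when it is done.

Besides the shell and the picture viewer there is one more tool, called after "Emit:" as name(argument=value, ...) on one line, values as JSON. send_rows: Moves the arm, as the interface text tells. Its arguments: {"type":"object","properties":{"steps":{"type":"array","items":{"type":"object","properties":{"delta_pos":{"type":"array","items":{"type":"number","minimum":-1,"maximum":1}},"angular":{"type":"array","items":{"type":"number","minimum":-1,"maximum":1}}}}},"grip":{"type":"number"},"newtons":{"type":"number"}},"required":["steps"]}

```bash
mkdir -p pics
python3 - <<'E'
from rig import robot
import cv2,numpy as np
for n in("scene","top"):
    cv2.imwrite(f"pics/{n}0.png",robot.camera(n)[:,:,::-1])
    p=robot.camera_params(n);R=np.array(p["R"]);print(n,p["fx"],p["fy"],p["cx"],p["cy"],(-R.T@np.array(p["t"])).round(3),R.round(2).tolist())
print(robot.camera_params("wrist"))
s=robot.state();print(s["time_s"],s["tcp_pos"],s["tcp_rot"])
E
```

```text
scene 465.6184214070028 465.6184214070028 314.12832665970734 238.59633844392187 [ 1.239 -0.099  0.743] [[0.12, 0.99, 0.01], [0.66, -0.07, -0.75], [-0.74, 0.1, -0.67]]
top 604.2715360704887 604.2715360704887 318.4046178408286 239.09480506983545 [ 0.252 -0.009  1.606] [[-0.01, -1.0, 0.0], [-0.99, 0.01, -0.15], [0.15, -0.0, -0.99]]
{'fx': 353.3726310541344, 'fy': 353.3726310541344, 'cx': 322.91379846420324, 'cy': 239.4191126977521, 'mount': array([[-5.13124607e-04, -9.59944423e-01, -2.80190011e-01,
         7.71946722e-02],
       [ 9.99999840e-01, -5.59126648e-04,  8.42499089e-05,
         4.56603448e-04],
       [-2.37536932e-04, -2.80189923e-01,  9.59944556e-01,
        -1.61011794e-01],
       [ 0.00000000e+00,  0.00000000e+00,  0.00000000e+00,
         1.00000000e+00]])}
0.1 [0.1398535  0.60870236 0.22188221] [-3.53836787e-01 -3.12153334e+00  2.26310166e-03]
```

View pics/scene0.png

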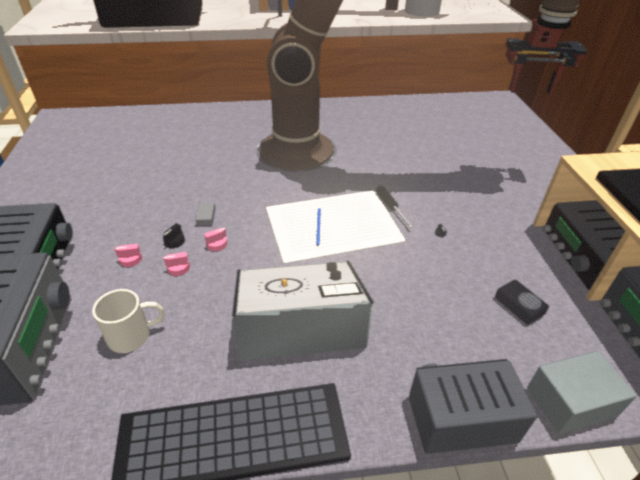

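View pics/top0.png

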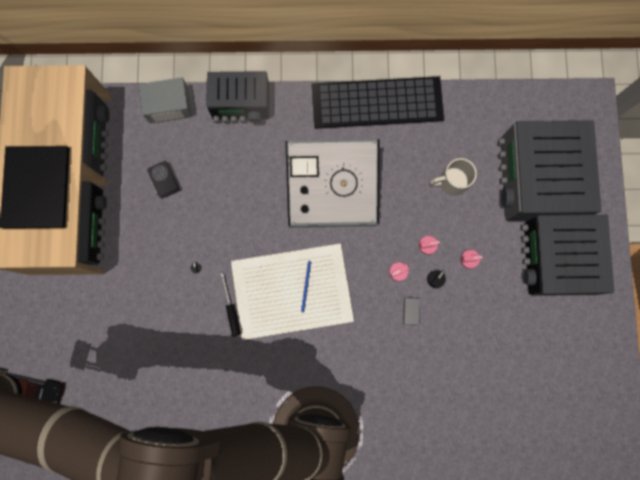

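The scene shows the black knob at (174,236) and the shaft at (284,283). In the top view, the knob is at (437,278), the shaft at (344,183), and the console corners are near (288,140), (379,140), (379,224), (289,226).

```bash
cat > h.py <<'E'
from rig import robot
import numpy as np, cv2
from scipy.spatial.transform import Rotation as Ro
def cam(n,st=None):
    p=robot.camera_params(n)
    K=np.array([[p["fx"],0,p["cx"]],[0,p["fy"],p["cy"]],[0,0,1]])
    if n=="wrist":
        T=np.eye(4);T[:3,:3]=Ro.from_rotvec(st["tcp_rot"]).as_matrix();T[:3,3]=st["tcp_pos"]
        W=T@p["mount"];return K,W[:3,3],W[:3,:3]
    R=np.array(p["R"]);return K,-R.T@np.array(p["t"]),R.T
def ray(c,uv):
    K,o,R=c;d=R@np.linalg.inv(K)@np.array([*uv,1.]);return o,d/np.linalg.norm(d)
def onplane(c,uv,p0,n=(0,0,1)):
    o,d=ray(c,uv);n=np.array(n,float);return o+d*(n@(np.array(p0)-o))/(n@d)
def tri(*rs):
    A=sum(np.eye(3)-np.outer(d,d) for o,d in rs);b=sum((np.eye(3)-np.outer(d,d))@o for o,d in rs)
    return np.linalg.solve(A,b)
def proj(c,X):
    K,o,R=c;q=K@R.T@(np.array(X)-o);return q[:2]/q[2]
E
python3 - <<'E'
from h import *
t=cam("top");s=cam("scene")
print("shaft",tri(ray(t,(344,183)),ray(s,(284,283))))
print("knob",onplane(t,(437,278),(0,0,.025)),onplane(s,(174,236),(0,0,.02)))
I=cv2.imread("pics/top0.png")
h=cv2.cvtColor(I[130:235,275:390],cv2.COLOR_BGR2HSV)
for uv,z in(((288,140),.132),((379,140),.132),((379,224),.035),((289,226),.035)):print(onplane(t,uv,(0,0,z)))
cv2.imwrite("pics/crop1.png",np.hstack([cv2.resize(I[245:315,375:485],(550,350),interpolation=2)[:, :400],cv2.resize(I[130:230,285:385],(350,350),interpolation=2)]))
E
```

```text
shaft [ 0.63036614 -0.07845699  0.0852744 ]
knob [ 0.38716536 -0.32194281  0.025     ] [ 0.3945343  -0.31930615  0.02      ]
[0.73185769 0.06230259 0.132     ]
[ 0.72942195 -0.1680489   0.132     ]
[ 0.5307283  -0.17256643  0.035     ]
[0.52789098 0.06508686 0.035     ]
```

View pics/crop1.png

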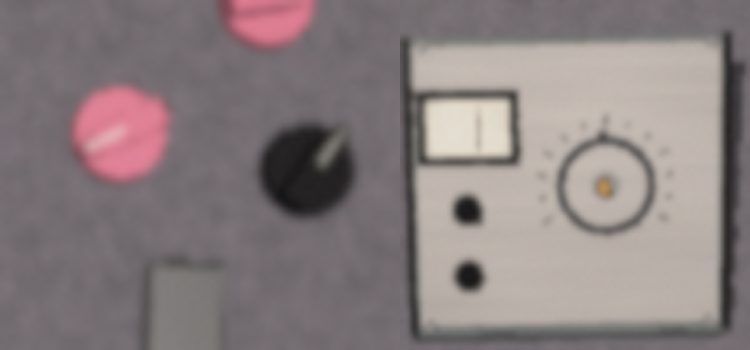

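The crop shows the knob's white line pointing up-right (about -40 to -50° yaw), and the marker on the ring at roughly straight up the slope. Next I move the wrist camera over the knob.

Emit:
send_rows(steps=[{"delta_pos":[0.9,-1,0],"angular":[0,0,-0.2]},{"delta_pos":[0.9,-1,0],"angular":[0,0,-0.2]},{"delta_pos":[0.9,-1,0],"angular":[0,0,-0.2]},{"delta_pos":[0.9,-1,0],"angular":[0,0,-0.2]},{"delta_pos":[0.9,-1,0],"angular":[0,0,-0.2]}], grip=-0.3, newtons=30)

```text
time_s: 0.6
tcp_pos: [0.2531, 0.4828, 0.2223]
tcp_rot: [-0.573, -3.089, 0.001]
contact_force: [0.3, 0.0, -0.6]
grip_width: 0.654
finger_force: 0.0
```

Emit:
send_rows(steps=[{"delta_pos":[0.9,-1,0],"angular":[0,0,-0.2]},{"delta_pos":[0.9,-1,0],"angular":[0,0,-0.2]},{"delta_pos":[0.6,-1,0],"angular":[0,0,-0.2]},{"delta_pos":[0.6,-1,0],"angular":[0,0,-0.2]},{"delta_pos":[0.6,-1,0],"angular":[0,0,-0.2]}])

```text
time_s: 1.1
tcp_pos: [0.3428, 0.3578, 0.2224]
tcp_rot: [-0.787, -3.041, 0.001]
contact_force: [0.6, 0.4, 0.7]
grip_width: 0.647
finger_force: 0.0
```

Emit:
send_rows(steps=[{"delta_pos":[0.6,-1,0],"angular":[0,0,-0.2]},{"delta_pos":[0.6,-1,0],"angular":[0,0,-0.2]},{"delta_pos":[0.6,-1,0],"angular":[0,0,-0.2]},{"delta_pos":[0.6,-1,0],"angular":[0,0,-0.2]},{"delta_pos":[0.6,-1,0],"angular":[0,0,-0.2]}])

```text
time_s: 1.6
tcp_pos: [0.4177, 0.2329, 0.2225]
tcp_rot: [-0.997, -2.979, 0.0]
contact_force: [0.0, 0.1, 0.2]
grip_width: 0.649
finger_force: 0.0
```

Emit:
send_rows(steps=[{"delta_pos":[0.6,-1,0],"angular":[0,0,-0.2]},{"delta_pos":[0.6,-1,0],"angular":[0,0,-0.2]},{"delta_pos":[0,-1,0],"angular":[0,0,-0.2]},{"delta_pos":[0,-1,0],"angular":[0,0,-0.2]},{"delta_pos":[0,-1,0],"angular":[0,0,-0.2]}])

```text
time_s: 2.1
tcp_pos: [0.4465, 0.1075, 0.2225]
tcp_rot: [-1.203, -2.902, 0.0]
contact_force: [0.3, -0.5, -0.2]
grip_width: 0.649
finger_force: 0.0
```

Emit:
send_rows(steps=[{"delta_pos":[0,-1,0]},{"delta_pos":[0,-1,0]},{"delta_pos":[0,-1,0]},{"delta_pos":[0,-1,0]},{"delta_pos":[0,-1,0]}])

```text
invalid input
```

Emit:
send_rows(steps=[{"delta_pos":[-0.2,-1,0]},{"delta_pos":[-0.2,-1,0]},{"delta_pos":[-0.2,-1,-0.3]},{"delta_pos":[-0.2,-1,-0.3]},{"delta_pos":[-0.2,-1,-0.3]}])

```text
invalid input
```

Emit:
send_rows(steps=[{"delta_pos":[-0.2,-1,-0.3]},{"delta_pos":[-0.2,-1,-0.3]},{"delta_pos":[-0.2,-1,-0.3]},{"delta_pos":[-0.2,-1,-0.3]},{"delta_pos":[-0.2,-1,-0.3]}])

```text
invalid input
```

Emit:
send_rows(steps=[{"delta_pos":[-0.2,-1,-0.3]},{"delta_pos":[-0.2,-1,-0.3]},{"delta_pos":[0,0,0]}])

```text
invalid input
```

Run:
```python
from h import *
st=robot.state();im=robot.camera("wrist")[:,:,::-1]
np.save("w1.npy",np.r_[st["tcp_pos"],st["tcp_rot"]]);cv2.imwrite("pics/w1.png",im)
c=cam("wrist",st);print(st["tcp_pos"],st["tcp_rot"],proj(c,(.39,-.321,.02)),st["joint_pos"])
```

```text
[0.44653111 0.10752052 0.22246332] [-1.20254612e+00 -2.90158947e+00  3.59579602e-04] [ 50.33993318 418.58274037] [-0.69709707  0.12091273  0.39296548  2.00059467 -0.0541909   1.03053768
  0.50621242]
```

View pics/w1.png

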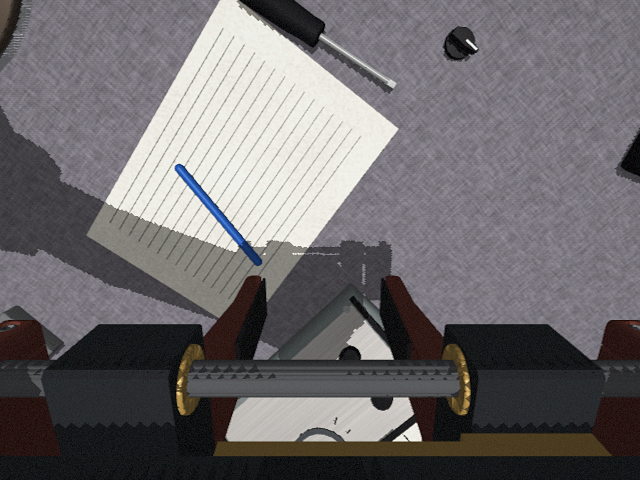

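The angular field is required, so those rows were refused. This picture was taken midway and shows the pen, the small knob at (460,43), and the fingers at the bottom. I resend the rows.

Emit:
send_rows(steps=[{"delta_pos":[0,-1,0],"angular":[0,0,0]},{"delta_pos":[0,-1,0],"angular":[0,0,0]},{"delta_pos":[0,-1,0],"angular":[0,0,0]},{"delta_pos":[0,-1,0],"angular":[0,0,0]},{"delta_pos":[0,-1,0],"angular":[0,0,0]}])

```text
time_s: 2.65
tcp_pos: [0.4466, -0.0172, 0.2227]
tcp_rot: [-1.201, -2.903, -0.001]
contact_force: [0.6, 0.7, -0.2]
grip_width: 0.651
finger_force: 0.0
```

Emit:
send_rows(steps=[{"delta_pos":[-0.2,-1,0],"angular":[0,0,0]},{"delta_pos":[-0.2,-1,0],"angular":[0,0,0]},{"delta_pos":[-0.2,-1,-0.3],"angular":[0,0,0]},{"delta_pos":[-0.2,-1,-0.3],"angular":[0,0,0]},{"delta_pos":[-0.2,-1,-0.3],"angular":[0,0,0]}])

```text
time_s: 3.15
tcp_pos: [0.4214, -0.1419, 0.2]
tcp_rot: [1.201, 2.903, 0.001]
contact_force: [0.2, 0.2, -0.2]
grip_width: 0.649
finger_force: 0.0
```

Emit:
send_rows(steps=[{"delta_pos":[-0.2,-1,-0.3],"angular":[0,0,0]},{"delta_pos":[-0.2,-1,-0.3],"angular":[0,0,0]},{"delta_pos":[-0.2,-1,-0.3],"angular":[0,0,0]},{"delta_pos":[-0.2,-1,-0.3],"angular":[0,0,0]},{"delta_pos":[-0.2,-1,-0.3],"angular":[0,0,0]}])

```text
time_s: 3.65
tcp_pos: [0.3965, -0.2667, 0.1625]
tcp_rot: [1.201, 2.903, 0.001]
contact_force: [1.3, -0.2, -0.3]
grip_width: 0.65
finger_force: 0.0
```

Emit:
send_rows(steps=[{"delta_pos":[-0.2,-1,-0.3],"angular":[0,0,0]},{"delta_pos":[-0.2,-1,-0.3],"angular":[0,0,0]},{"delta_pos":[0,0,0],"angular":[0,0,0]}])

```text
time_s: 3.95
tcp_pos: [0.3852, -0.3186, 0.1472]
tcp_rot: [-1.207, -2.9, 0.002]
contact_force: [1.5, 0.2, -0.2]
grip_width: 0.651
finger_force: 0.0
```

Run:
```python
from h import *
st=robot.state();im=robot.camera("wrist")[:,:,::-1]
np.save("w2.npy",np.r_[st["tcp_pos"],st["tcp_rot"]]);cv2.imwrite("pics/w2.png",im)
c=cam("wrist",st);print(st["tcp_pos"],st["tcp_rot"],proj(c,(.39,-.321,.02)),st["joint_pos"])
```

```text
[ 0.38520857 -0.31862651  0.14719985] [-1.20705001e+00 -2.89975105e+00  1.95468262e-03] [324.89516331 237.57907416] [ 0.04179597  0.32986199  0.68269346  2.01414598 -0.2652809   0.8855645
  1.64975758]
```

View pics/w2.png

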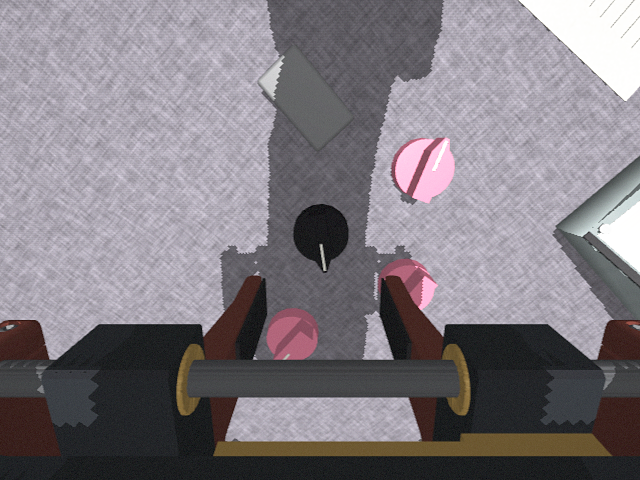

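The wrist view shows the black knob centred at about (321,233), with its white line running from (321,244) to (325,271), so the nose lies along tool -x. The pink ones stay clear of the fingers.

```bash
cat >> h.py <<'E'
def whiteline(im,box,z=None):
    x0,y0,x1,y1=box;g=cv2.cvtColor(im,cv2.COLOR_BGR2GRAY)[y0:y1,x0:x1]
    return g
E
python3 - <<'E'
from h import *
w=np.load("w2.npy");c=cam("wrist",dict(tcp_pos=w[:3],tcp_rot=w[3:]))
im=cv2.imread("pics/w2.png");g=cv2.cvtColor(im,cv2.COLOR_BGR2GRAY)
roi=np.zeros_like(g);cv2.circle(roi,(321,236),42,255,-1)
dark=((g<45)&(roi>0)).astype(np.uint8)
dark=cv2.morphologyEx(dark,cv2.MORPH_CLOSE,np.ones((7,7)))
cs,_=cv2.findContours(dark,cv2.RETR_EXTERNAL,cv2.CHAIN_APPROX_NONE);k=max(cs,key=cv2.contourArea)
print(cv2.contourArea(k),cv2.boundingRect(k),cv2.minEnclosingCircle(k))
# upper (far from nose) skirt arc: fit circle
P=k[:,0,:].astype(float);P=P[P[:,1]<250]
for z in(0,.008,.016):
    Q=np.array([onplane(c,p,(0,0,z))[:2] for p in P])
    A=np.c_[2*Q,np.ones(len(Q))];s=np.linalg.lstsq(A,(Q**2).sum(1),rcond=None)[0]
    print(z,s[:2],np.sqrt(s[2]+s[:2]@s[:2]))
wl=((g>100)&(dark>0)).astype(np.uint8);ys,xs=np.nonzero(wl);m=(abs(xs-323)<8)&(ys>240)&(ys<273)
L=np.array([onplane(c,(x,y),(0,0,.038))[:2] for x,y in zip(xs[m],ys[m])])
print(len(L),xs[m].min(),xs[m].max(),ys[m].min(),ys[m].max())
vx,vy,x0,y0=cv2.fitLine(L.astype(np.float32),cv2.DIST_L2,0,1e-4,1e-4).ravel()
d=np.array([vx,vy]);d*=np.sign(vx);print("line dir deg",np.degrees(np.arctan2(d[1],d[0])),L.mean(0),"ends",(L@d).min(),(L@d).max(),"centre from tip",L.mean(0)+d*((L@d).max()-L.mean(0)@d-.026))
print("tool y",Ro.from_rotvec(w[3:]).as_matrix()[:,1])
E
```

```text
2503.5 (294, 204, 54, 69) ((320.5546569824219, 238.10133361816406), 34.188995361328125)
0 [ 0.38756331 -0.32405859] 0.02486628653630852
0.008 [ 0.38609665 -0.32248227] 0.024220868685702387
0.016 [ 0.38462999 -0.32090596] 0.02357545083509162
84 320 326 244 270
line dir deg -37.151825 [ 0.39672319 -0.33049473] ends 0.5043368325610201 0.5270123001522673 centre from tip [ 0.38493774 -0.32156469]
tool y [ 0.70957004  0.70463352 -0.00139832]
```

Emit:
send_rows(steps=[{"delta_pos":[0,-0.12,-1],"angular":[0,0,1]},{"delta_pos":[0,0,-1],"angular":[0,0,0]},{"delta_pos":[0,0,-1],"angular":[0,0,0]},{"delta_pos":[0,0,-1],"angular":[0,0,0]},{"delta_pos":[0,0,-0.5],"angular":[0,0,0]}], grip=0.2)

```text
time_s: 4.5
tcp_pos: [0.387, -0.3171, 0.0338]
tcp_rot: [-0.993, -2.979, -0.002]
contact_force: [-0.1, -0.3, -0.1]
grip_width: 0.399
finger_force: 0.0
```

Emit:
send_rows(steps=[{"delta_pos":[0,0,0],"angular":[0,0,0]}])

```text
time_s: 4.6
tcp_pos: [0.3868, -0.3175, 0.0342]
tcp_rot: [-0.993, -2.978, -0.002]
contact_force: [-0.0, 0.1, 0.4]
grip_width: 0.401
finger_force: 0.0
```

Emit:
send_rows(steps=[{"delta_pos":[-0.06,-0.17,-0.2],"angular":[0,0,0]},{"delta_pos":[0,0,-0.45],"angular":[0,0,0]},{"delta_pos":[0,0,0],"angular":[0,0,0]}])

```text
time_s: 4.9
tcp_pos: [0.3858, -0.323, 0.0184]
tcp_rot: [-0.995, -2.979, -0.0]
contact_force: [-0.2, 0.1, -0.2]
grip_width: 0.399
finger_force: 0.0
```

Emit:
send_rows(steps=[{"delta_pos":[0,0,0],"angular":[0,0,0]},{"delta_pos":[0,0,0],"angular":[0,0,0]},{"delta_pos":[0,0,0],"angular":[0,0,0]},{"delta_pos":[0,0,0],"angular":[0,0,0]},{"delta_pos":[0,0,0],"angular":[0,0,0]}], grip=1, newtons=45)

```text
time_s: 5.4
tcp_pos: [0.3861, -0.3232, 0.0192]
tcp_rot: [0.995, 2.979, 0.0]
contact_force: [0.6, 0.9, 3.9]
grip_width: 0.155
finger_force: 45.0
```

Run:
```python
from h import *
st=robot.state();im=robot.camera("wrist")[:,:,::-1]
np.save("w3.npy",np.r_[st["tcp_pos"],st["tcp_rot"]]);cv2.imwrite("pics/w3.png",im)
g=cv2.resize(im[230:400,230:420],None,fx=3.1,fy=3.1,interpolation=2);cv2.imwrite("pics/w3c.png",cv2.convertScaleAbs(g,alpha=1.8))
print(st["tcp_pos"],st["grip_width"],st["finger_force"])
```

```text
[ 0.38614768 -0.32318146  0.01917625] 0.15545065083435855 45.00093340873718
```

View pics/w3c.png

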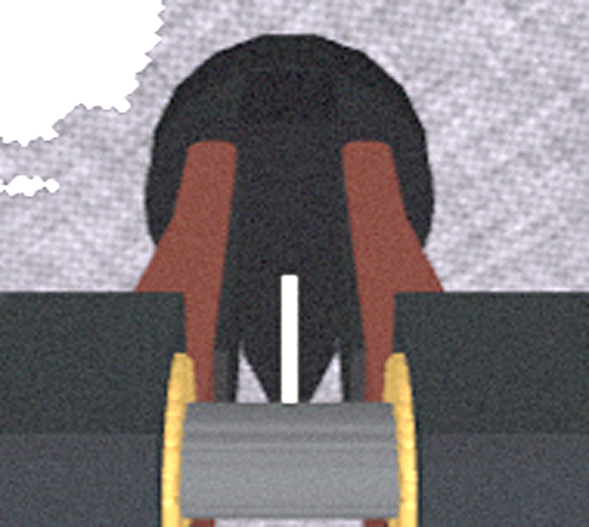

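The knob is gripped with the nose toward the camera's bottom. The rear rim tops out at about (321,241) and the white line starts at about y=319. Next I fit where the knob axis sits in the tool frame.

Run:
```python
from h import *
w=np.load("w3.npy");im=cv2.imread("pics/w3.png");g=cv2.cvtColor(im,cv2.COLOR_BGR2GRAY).astype(int)
c=cam("wrist",dict(tcp_pos=np.zeros(3),tcp_rot=np.zeros(3)))  # tool frame
# rear rim edge: first dark pixel down each column
P=[]
for u in range(295,352):
    col=g[225:275,u];i=np.nonzero(col<50)[0]
    if len(i): P.append((u,225+i[0]))
P=np.array(P,float);print(P[::8].tolist(),P[len(P)//2])
zb=w[2]
for z in(zb,zb-.016):
    Q=np.array([onplane(c,p,(0,0,z))[:2] for p in P])
    s=cv2.minEnclosingCircle(Q.astype(np.float32))
    from scipy.optimize import least_squares
    r=least_squares(lambda q:np.hypot(*(Q-q).T)-.025,[0,0],loss='soft_l1',f_scale=.0005);print("axis in tool",z,r.x,np.abs(r.fun).mean())
    r=least_squares(lambda q:np.hypot(*(Q-q[:2]).T)-q[2],[0,0,.025],loss='soft_l1',f_scale=.0005);print(" free r",r.x)
ys,xs=np.nonzero(g[300:362,315:332]>75);xs+=315;ys+=300
print(ys.min(),ys.max(),onplane(c,(xs.mean(),ys.min()),(0,0,zb-.038))[:2],onplane(c,(xs.mean(),ys.max()),(0,0,zb-.038))[:2])
w2=np.load("w2.npy");c2=cam("wrist",dict(tcp_pos=w2[:3],tcp_rot=w2[3:]))
print("expected",Ro.from_rotvec(w[3:]).as_matrix().T@(np.array([.3852,-.3217,0])-w[:3]))
```

```text
[[295.0, 251.0], [303.0, 246.0], [311.0, 243.0], [319.0, 241.0], [327.0, 241.0], [335.0, 243.0], [343.0, 246.0], [351.0, 251.0]] [323. 241.]
axis in tool 0.019176245439346994 [-0.00113012  0.00031604] 0.00017725639698469825
 free r [0.00065104 0.0003204  0.02333523]
axis in tool 0.003176245439346994 [0.00349095 0.00031075] 0.00024128363262058053
 free r [0.00746207 0.00032387 0.02126438]
319 359 [-0.00132062  0.00036547] [-0.02206355  0.00035676]
expected [0.00165647 0.00061094 0.01917561]
```

Emit:
send_rows(steps=[{"delta_pos":[0,0,0.5],"angular":[0,0,0]},{"delta_pos":[0,0,1],"angular":[0,0,0]},{"delta_pos":[0,0,1],"angular":[0,0,0]},{"delta_pos":[0,0,1],"angular":[0,0,0]},{"delta_pos":[0,0,1],"angular":[0,0,0]}])

```text
time_s: 5.95
tcp_pos: [0.3855, -0.3231, 0.133]
tcp_rot: [-0.996, -2.979, 0.0]
contact_force: [-0.2, 0.0, -0.8]
grip_width: 0.155
finger_force: 45.0
```

Emit:
send_rows(steps=[{"delta_pos":[0.98,0.83,0.25],"angular":[0,-0.32,0]},{"delta_pos":[0.98,0.83,0.25],"angular":[0,-0.32,0]},{"delta_pos":[0.98,0.83,0.25],"angular":[0,-0.32,0]},{"delta_pos":[0.98,0.83,0.25],"angular":[0,-0.32,0]},{"delta_pos":[0.98,0.83,0.25],"angular":[0,-0.32,0]}])

```text
time_s: 6.45
tcp_pos: [0.509, -0.2185, 0.1637]
tcp_rot: [0.927, 2.775, 0.106]
contact_force: [-0.3, -0.4, -1.4]
grip_width: 0.156
finger_force: 45.0
```

Emit:
send_rows(steps=[{"delta_pos":[0.98,0.83,0.25],"angular":[0,-0.32,0]},{"delta_pos":[0.98,0.83,0.25],"angular":[0,-0.32,0]},{"delta_pos":[0.98,0.83,0.25],"angular":[0,-0.32,0]},{"delta_pos":[0.98,0.83,0.25],"angular":[0,-0.32,0]},{"delta_pos":[0.98,0.83,0.25],"angular":[0,-0.32,0]}])

```text
time_s: 6.95
tcp_pos: [0.6314, -0.1147, 0.1949]
tcp_rot: [0.859, 2.57, 0.197]
contact_force: [0.9, -0.6, -0.0]
grip_width: 0.157
finger_force: 45.0
```

Emit:
send_rows(steps=[{"delta_pos":[0,0,0],"angular":[0,0,0]},{"delta_pos":[0,0,0],"angular":[0,0,0]}])

```text
time_s: 7.15
tcp_pos: [0.6305, -0.1152, 0.1941]
tcp_rot: [0.858, 2.573, 0.195]
contact_force: [-0.9, -0.4, -1.0]
grip_width: 0.157
finger_force: 45.0
```

Run:
```python
from h import *
st=robot.state();im=robot.camera("wrist")[:,:,::-1]
np.save("w4.npy",np.r_[st["tcp_pos"],st["tcp_rot"]]);cv2.imwrite("pics/w4.png",im)
c=cam("wrist",st);print(st["tcp_pos"],st["grip_width"],proj(c,(.632,-.079,.0835)),st["joint_pos"])
print(Ro.from_rotvec(st["tcp_rot"]).as_matrix().round(4))
cv2.imwrite("pics/w4c.png",cv2.resize(im[60:320,180:480],None,fx=2.3,fy=2.3,interpolation=2))
```

```text
[ 0.63045848 -0.11518675  0.19408652] 0.15662869775428429 [324.42560634 163.51370847] [-0.27485081  0.26614112  0.49585448  2.01753942 -0.44642301  0.48455946
  1.46018021]
[[-7.219e-01  5.412e-01  4.313e-01]
 [ 6.001e-01  7.999e-01  6.000e-04]
 [-3.447e-01  2.593e-01 -9.022e-01]]
```

View pics/w4c.png

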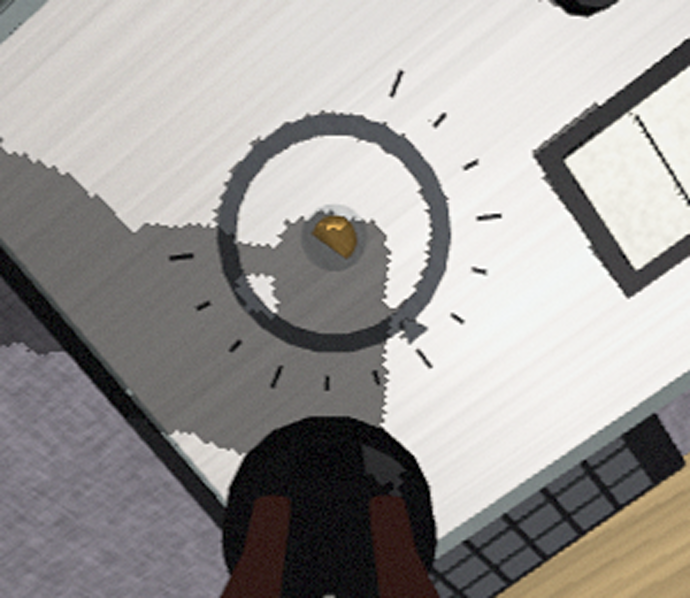

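The crop shows the ring centred at about (333,232). The brass D's flat faces down-left, with its edge running (312,238)–(347,260), and the marker wedge is at about (413,328). Now I measure these properly.

Run:
```python
from h import *
from scipy.optimize import least_squares
w=np.load("w4.npy");st=dict(tcp_pos=w[:3],tcp_rot=w[3:]);c=cam("wrist",st)
im=cv2.imread("pics/w4.png");hsv=cv2.cvtColor(im,cv2.COLOR_BGR2HSV)
ex=np.array([np.cos(.45),0,np.sin(.45)]);n=np.array([-np.sin(.45),0,np.cos(.45)]);ey=np.array([0,1,0])
F=np.array([.632,-.0795,.0835+.002*.9+.0*0])
mid=np.array([.630,0,.0835])
def pan(uv,h):
    return onplane(c,uv,mid+n*h,n)
def p2(uv,h):
    q=pan(uv,h)-mid;return np.array([q@ex,q@ey])
# ring: outer edge along radial scan lines from centre, saturation/brightness: ring bluish dark
g=cv2.cvtColor(im,cv2.COLOR_BGR2GRAY).astype(float)
b=im[:,:,0].astype(int)-im[:,:,2].astype(int)
c0=np.array([324.8,160.9]);
ringm=((b>3)&(g<115)).astype(np.uint8)
yy,xx=np.indices(g.shape);r=np.hypot(xx-c0[0],yy-c0[1]);ringm[(r<36)|(r>58)]=0
cs,_=cv2.findContours(ringm,cv2.RETR_EXTERNAL,cv2.CHAIN_APPROX_NONE);k=max(cs,key=cv2.contourArea)
print("ring area",ringm.sum(),cv2.boundingRect(k))
ys,xs=np.nonzero(ringm);Q=np.array([p2(u,.002) for u in zip(xs,ys)])
s=least_squares(lambda q:np.hypot(*(Q-q[:2]).T)-q[2],[0,-.08,.034],loss='soft_l1',f_scale=.001).x
print("ring centre panel",s,"world foot",mid+ex*s[0]+ey*s[1])
H=cv2.minEnclosingCircle(k);print(H)
# marker: pixels outside the ring band
P=Q-s[:2];rr=np.hypot(*P.T);m=(rr>.0375+.001)
# also inside
m2=rr<.0295
print("outside",m.sum(),np.degrees(np.arctan2(*P[m].mean(0)[::-1])),P[m].mean(0),"inside",m2.sum(),P[m2].mean(0) if m2.any() else 0)
# brass
br=((hsv[:,:,0]>10)&(hsv[:,:,0]<28)&(hsv[:,:,1]>110)&(r<22)).astype(np.uint8)
cs,_=cv2.findContours(br,cv2.RETR_EXTERNAL,cv2.CHAIN_APPROX_NONE);k=max(cs,key=cv2.contourArea)
print("brass",cv2.contourArea(k),cv2.boundingRect(k));B=np.array([p2(p[0],.013) for p in k])
a=B-s[:2];print("brass centroid rel",a.mean(0))
# flat: for each angle, support distance; the flat normal has the least support
th=np.radians(np.arange(-180,180,3));sup=np.array([(a@[np.cos(t),np.sin(t)]).max() for t in th])
for t,q in zip(th,sup): print(int(round(np.degrees(t))),round(q*1000,1),end="; ")
print("\nnose",np.degrees(np.arctan2(*[(-Ro.from_rotvec(w[3:]).as_matrix()[:,0])@v for v in(ey,ex)])))
cv2.imwrite("pics/m.png",cv2.resize(np.hstack([ringm*255,br*255])[90:230],None,fx=1,fy=1))
```

```text
ring area 1996 (275, 110, 101, 103)
ring centre panel [ 0.00158403 -0.07837064  0.03355045] world foot [ 0.63142634 -0.07837064  0.084189  ]
((327.5025634765625, 163.0038299560547), 54.357704162597656)
outside 28 4.3409338669302535 [0.03968443 0.0030124 ] inside 0 0
brass 194.0 (316, 154, 19, 18)
brass centroid rel [-0.00084149  0.00173596]
-180 6.9; -177 6.9; -174 6.8; -171 6.8; -168 6.8; -165 6.7; -162 6.7; -159 6.6; -156 6.5; -153 6.5; -150 6.5; -147 6.5; -144 6.5; -141 6.5; -138 6.5; -135 6.4; -132 6.3; -129 6.3; -126 6.1; -123 6.0; -120 5.9; -117 5.7; -114 5.6; -111 5.4; -108 5.2; -105 5.0; -102 4.7; -99 4.5; -96 4.2; -93 4.0; -90 3.7; -87 3.4; -84 3.1; -81 2.8; -78 2.7; -75 2.5; -72 2.3; -69 2.3; -66 2.5; -63 2.7; -60 2.9; -57 3.2; -54 3.4; -51 3.7; -48 3.9; -45 4.1; -42 4.3; -39 4.5; -36 4.7; -33 4.9; -30 5.1; -27 5.3; -24 5.5; -21 5.6; -18 5.8; -15 5.9; -12 6.0; -9 6.1; -6 6.1; -3 6.2; 0 6.2; 3 6.2; 6 6.2; 9 6.2; 12 6.3; 15 6.3; 18 6.2; 21 6.2; 24 6.2; 27 6.1; 30 6.2; 33 6.3; 36 6.3; 39 6.3; 42 6.3; 45 6.3; 48 6.3; 51 6.2; 54 6.2; 57 6.2; 60 6.2; 63 6.2; 66 6.2; 69 6.1; 72 6.1; 75 6.2; 78 6.3; 81 6.5; 84 6.5; 87 6.6; 90 6.7; 93 6.7; 96 6.7; 99 6.7; 102 6.8; 105 6.9; 108 6.9; 111 7.0; 114 7.0; 117 7.0; 120 7.0; 123 7.1; 126 7.1; 129 7.1; 132 7.0; 135 7.0; 138 6.9; 141 6.8; 144 6.8; 147 6.9; 150 7.0; 153 7.0; 156 7.1; 159 7.1; 162 7.1; 165 7.0; 168 7.0; 171 7.0; 174 7.0; 177 7.0; 
nose -36.875650314409505
```

Emit:
send_rows(steps=[{"delta_pos":[-0.2,-0.16,-0.09],"angular":[0.365,0,-0.756]},{"delta_pos":[-0.2,-0.16,-0.09],"angular":[0.365,0,-0.756]},{"delta_pos":[-0.2,-0.16,-0.09],"angular":[0.365,0,-0.756]},{"delta_pos":[-0.2,-0.16,-0.09],"angular":[0.365,0,-0.756]},{"delta_pos":[-0.2,-0.16,-0.09],"angular":[0.365,0,-0.756]}])

```text
time_s: 7.7
tcp_pos: [0.6048, -0.1372, 0.1826]
tcp_rot: [1.598, 2.245, 0.364]
contact_force: [-0.3, 0.0, -1.6]
grip_width: 0.156
finger_force: 45.0
```

Emit:
send_rows(steps=[{"delta_pos":[0,0,0],"angular":[0,0,0]},{"delta_pos":[0,0,0],"angular":[0,0,0]}])

```text
time_s: 7.9
tcp_pos: [0.6056, -0.1363, 0.1828]
tcp_rot: [1.587, 2.251, 0.362]
contact_force: [-0.4, -0.2, -0.6]
grip_width: 0.158
finger_force: 45.0
```

```bash
cat > meas.py <<'E'
from h import *
from scipy.optimize import least_squares
ex=np.array([np.cos(.45),0,np.sin(.45)]);n=np.array([-np.sin(.45),0,np.cos(.45)]);ey=np.array([0,1.,0])
mid=np.array([.630,0,.0835])
def measure(name):
    st=robot.state();im=np.ascontiguousarray(robot.camera("wrist")[:,:,::-1]);cv2.imwrite(f"pics/{name}.png",im)
    c=cam("wrist",st);R=Ro.from_rotvec(st["tcp_rot"]).as_matrix();tcp=np.array(st["tcp_pos"])
    def p2(uv,h):
        q=onplane(c,uv,mid+n*h,n)-mid;return np.array([q@ex,q@ey])
    g=cv2.cvtColor(im,cv2.COLOR_BGR2GRAY).astype(float);hsv=cv2.cvtColor(im,cv2.COLOR_BGR2HSV)
    b=im[:,:,0].astype(int)-im[:,:,2];c0=proj(c,[.6314,-.0784,.0842])
    yy,xx=np.indices(g.shape);r=np.hypot(xx-c0[0],yy-c0[1])
    rm=(b>3)&(g<115)&(r>36)&(r<58);ys,xs=np.nonzero(rm);Q=np.array([p2(u,.002) for u in zip(xs,ys)])
    s=least_squares(lambda q:np.hypot(*(Q-q[:2]).T)-q[2],[0,-.08,.034],loss='soft_l1',f_scale=.001).x
    P=Q-s[:2];m=np.hypot(*P.T)>.0385
    print("foot",mid+ex*s[0]+ey*s[1],"r",s[2],len(Q),"marker deg",np.degrees(np.arctan2(*P[m].mean(0)[::-1])),m.sum())
    br=((hsv[:,:,0]>10)&(hsv[:,:,0]<28)&(hsv[:,:,1]>110)&(r<22)).astype(np.uint8)
    cs,_=cv2.findContours(br,cv2.RETR_EXTERNAL,cv2.CHAIN_APPROX_NONE);k=max(cs,key=cv2.contourArea)
    a=np.array([p2(p[0],.013) for p in k])-s[:2];th=np.radians(np.arange(-180,180,1))
    sup=a@np.array([np.cos(th),np.sin(th)]);sup=sup.max(0);i=sup.argmin()
    print("flat",np.degrees(th[i]),sup[i],"sup 0..",(1000*sup[::30]).round(1),"brass area",cv2.contourArea(k))
    print("nose",np.degrees(np.arctan2(-R[:,0]@ey,-R[:,0]@ex)),"tilt err",np.degrees(R[:,2]+n).round(2))
    foot=mid+ex*s[0]+ey*s[1]
    kn=tcp+R@[-.0012,.0003,.0192]
    d=foot-kn;print("tcp",tcp,"move knob->foot ex,ey,n mm",(1000*d@np.c_[ex,ey,n]).round(2))
    return st,im,c
E
python3 -c "
from meas import *
measure('w5')"
```

```text
foot [ 0.63147693 -0.0783438   0.08421344] r 0.0335076484531442 2266 marker deg 4.613478277595176 30
flat -70.0 0.0018332225887301458 sup 0.. [6.6 6.5 5.6 3.6 2.8 5.2 6.2 6.1 6.3 6.7 7.  6.7] brass area 188.5
nose -70.39177277660899 tilt err [-0.15  0.07 -0.07]
tcp [ 0.60557783 -0.13634709  0.18281664] move knob->foot ex,ey,n mm [-20.2   59.01 -80.85]
```

Run:
```python
from meas import *
c=cam("wrist",dict(tcp_pos=np.zeros(3),tcp_rot=np.zeros(3)))
for f in("w4","w5"):
    g=cv2.GaussianBlur(cv2.cvtColor(cv2.imread(f"pics/{f}.png"),cv2.COLOR_BGR2GRAY),(3,3),0).astype(int)
    P=[]
    for u in range(285,363):
        i=np.nonzero(g[225:290,u]<60)[0]
        if len(i):P.append((u,225+i[0]-.5))
    Q=np.array([onplane(c,p,(0,0,.0192))[:2] for p in P])
    for lim in(.012,.019):
        q=Q[abs(Q[:,1])<lim]
        print(f,lim,least_squares(lambda s:np.hypot(*(q-s[:2]).T)-.025,[0,0],loss='soft_l1',f_scale=.0003).x,least_squares(lambda s:np.hypot(*(q-s[:2]).T)-s[2],[0,0,.025],loss='soft_l1',f_scale=.0003).x)
```

```text
w4 0.012 [-0.00056933 -0.0004312 ] [ 0.00206991 -0.00041526  0.02246578]
w4 0.019 [-0.00066518 -0.00076491] [ 0.00128593 -0.00067024  0.0232317 ]
w5 0.012 [-0.000615   -0.00080761] [ 0.0031402  -0.00065396  0.021402  ]
w5 0.019 [-0.00072084 -0.00089094] [ 0.00117989 -0.00076224  0.02328387]
```

Emit:
send_rows(steps=[{"delta_pos":[-0.24,0.78,-0.12],"angular":[0,0,0]},{"delta_pos":[-0.24,0.78,-0.12],"angular":[0,0,0]},{"delta_pos":[-0.24,0.78,-0.12],"angular":[0,0,0]},{"delta_pos":[0.25,0,-0.52],"angular":[0,0,0]},{"delta_pos":[0.25,0,-0.52],"angular":[0,0,0]}])

```text
time_s: 8.45
tcp_pos: [0.6011, -0.0753, 0.1479]
tcp_rot: [1.583, 2.253, 0.365]
contact_force: [1.0, -0.3, -0.3]
grip_width: 0.158
finger_force: 45.0
```

Emit:
send_rows(steps=[{"delta_pos":[0.25,0,-0.52],"angular":[0,0,0]},{"delta_pos":[0.25,0,-0.52],"angular":[0,0,0]},{"delta_pos":[0,0,0],"angular":[0,0,0]},{"delta_pos":[0,0,0],"angular":[0,0,0]}])

```text
time_s: 8.85
tcp_pos: [0.6128, -0.0775, 0.1217]
tcp_rot: [1.589, 2.25, 0.363]
contact_force: [0.1, 0.2, -0.4]
grip_width: 0.157
finger_force: 45.0
```

```bash
cat > pose.py <<'E'
from meas import *
st=robot.state();R=Ro.from_rotvec(st["tcp_rot"]).as_matrix();tcp=np.array(st["tcp_pos"])
foot=np.array([.63148,-.07834,.0842]);M=np.c_[ex,ey,n]
print(st["time_s"],"knob-foot mm ex,ey,n",(1000*(tcp+R@[-.0009,.0002,.0192]-foot)@M).round(2),"nose",np.degrees(np.arctan2(-R[:,0]@ey,-R[:,0]@ex)).round(2),"tilt",np.degrees((R[:,2]+n)@M).round(2),"F",(np.array(st["contact_force"])@M).round(1),"T",(np.array(st["torque"])@M).round(2),st["grip_width"].__round__(3))
E
python3 pose.py
```

```text
8.85 knob-foot mm ex,ey,n [-0.04  0.11 22.69] nose -70.47 tilt [-0.18  0.08  0.  ] F [-0.1  0.2 -0.4] T [-0.09  0.55  0.07] 0.157
```

Emit:
send_rows(steps=[{"delta_pos":[0.14,0,-0.29],"angular":[0,0,0]},{"delta_pos":[0.035,0,-0.072],"angular":[0,0,0]},{"delta_pos":[0.035,0,-0.072],"angular":[0,0,0]},{"delta_pos":[0,0,0],"angular":[0,0,0]}])

```text
time_s: 9.25
tcp_pos: [0.6184, -0.0773, 0.1109]
tcp_rot: [1.589, 2.249, 0.363]
contact_force: [-0.1, -1.2, -1.4]
grip_width: 0.159
finger_force: 45.0
```

```bash
python3 pose.py
```

```text
9.25 knob-foot mm ex,ey,n [ 0.28  0.23 10.54] nose -70.52 tilt [-0.13  0.08  0.  ] F [-0.7 -1.2 -1.3] T [-0.15  0.51  0.02] 0.159
```

Emit:
send_rows(steps=[{"delta_pos":[0.035,0,-0.072],"angular":[0,0,0]},{"delta_pos":[0.035,0,-0.072],"angular":[0,0,0]},{"delta_pos":[0,0,0],"angular":[0,0,0]}])

```text
time_s: 9.55
tcp_pos: [0.6203, -0.0777, 0.1073]
tcp_rot: [1.59, 2.248, 0.363]
contact_force: [2.0, -1.2, -1.2]
grip_width: 0.157
finger_force: 45.0
```

```bash
python3 pose.py
```

```text
9.55 knob-foot mm ex,ey,n [ 0.47 -0.11  6.46] nose -70.54 tilt [-0.11  0.05  0.  ] F [ 1.3 -1.2 -2. ] T [-0.64  0.14  0.02] 0.157
```

It slides on without axial force, so I continue down to the panel.

Emit:
send_rows(steps=[{"delta_pos":[0.035,0,-0.072],"angular":[0,0,0]},{"delta_pos":[0.035,0,-0.072],"angular":[0,0,0]},{"delta_pos":[0.035,0,-0.072],"angular":[0,0,0]},{"delta_pos":[0,0,0],"angular":[0,0,0]}])

```text
time_s: 9.95
tcp_pos: [0.6229, -0.0777, 0.1018]
tcp_rot: [1.59, 2.248, 0.363]
contact_force: [3.2, -3.9, -1.4]
grip_width: 0.155
finger_force: 45.0
```

```bash
python3 pose.py
```

```text
9.95 knob-foot mm ex,ey,n [ 0.36 -0.17  0.35] nose -70.54 tilt [-0.12  0.04  0.  ] F [ 2.2 -3.9 -2.6] T [-1.01 -0.05 -0.01] 0.155
```

Emit:
send_rows(steps=[{"delta_pos":[0.03,-0.016,-0.03],"angular":[0,0,0]},{"delta_pos":[0.017,0,-0.036],"angular":[0,0,0]},{"delta_pos":[0,0,0],"angular":[0,0,0]}])

```text
time_s: 10.25
tcp_pos: [0.6237, -0.0777, 0.1003]
tcp_rot: [1.59, 2.249, 0.364]
contact_force: [-0.6, -4.3, 2.8]
grip_width: 0.154
finger_force: 45.0
```

```bash
python3 pose.py
```

```text
10.25 knob-foot mm ex,ey,n [ 0.44 -0.16 -1.32] nose -70.54 tilt [-0.14  0.09  0.  ] F [ 0.7 -4.3  2.8] T [-0.93  0.32  0.07] 0.154
```

Emit:
send_rows(steps=[{"delta_pos":[0.017,-0.02,-0.036],"angular":[0,0,0]},{"delta_pos":[0,0,0],"angular":[0,0,0]}])

```text
time_s: 10.45
tcp_pos: [0.6237, -0.0778, 0.1002]
tcp_rot: [1.59, 2.249, 0.366]
contact_force: [-12.5, -1.1, 17.8]
grip_width: 0.157
finger_force: 45.0
```

```bash
python3 pose.py
```

```text
10.45 knob-foot mm ex,ey,n [ 0.45 -0.2  -1.41] nose -70.55 tilt [-0.12  0.18  0.  ] F [-3.5 -1.1 21.4] T [-0.55  0.99  0.04] 0.157
```

It is hard against the panel (21 N stop), so it is home. I ease the pressure and turn +75° about the panel normal.

Emit:
send_rows(steps=[{"delta_pos":[-0.01,0,0.025],"angular":[0,0,0]},{"delta_pos":[-0.002,-0.004,-0.001],"angular":[-0.408,0,0.844]},{"delta_pos":[-0.002,-0.004,-0.001],"angular":[-0.408,0,0.844]},{"delta_pos":[-0.002,-0.004,-0.001],"angular":[-0.408,0,0.844]},{"delta_pos":[-0.002,-0.004,-0.001],"angular":[-0.408,0,0.844]}])

```text
time_s: 10.95
tcp_pos: [0.6243, -0.0787, 0.1006]
tcp_rot: [0.933, 2.547, 0.212]
contact_force: [-0.7, -3.9, 5.2]
grip_width: 0.159
finger_force: 45.0
```

```bash
python3 pose.py
```

```text
10.95 knob-foot mm ex,ey,n [ 1.48 -0.8  -1.32] nose -40.24 tilt [-0.08 -0.02  0.  ] F [ 1.6 -3.9  5. ] T [-0.84  0.09 -0.13] 0.159
```

Emit:
send_rows(steps=[{"delta_pos":[-0.012,-0.01,-0.006],"angular":[-0.408,0,0.844]},{"delta_pos":[-0.012,-0.004,-0.006],"angular":[-0.408,0,0.844]},{"delta_pos":[-0.006,-0.004,-0.003],"angular":[-0.408,0,0.844]},{"delta_pos":[-0.002,-0.004,-0.001],"angular":[-0.408,0,0.844]}])

```text
time_s: 11.35
tcp_pos: [0.6241, -0.0789, 0.1005]
tcp_rot: [0.24, 2.682, 0.053]
contact_force: [0.4, -2.4, 5.4]
grip_width: 0.155
finger_force: 45.0
```

Emit:
send_rows(steps=[{"delta_pos":[0,0,0],"angular":[0,0,0]}])

```text
time_s: 11.45
tcp_pos: [0.624, -0.0789, 0.1005]
tcp_rot: [0.243, 2.682, 0.053]
contact_force: [0.7, -1.9, 5.0]
grip_width: 0.16
finger_force: 45.0
```

```bash
python3 pose.py
```

```text
11.45 knob-foot mm ex,ey,n [ 1.27 -0.56 -1.3 ] nose -10.33 tilt [-0.01 -0.09  0.  ] F [ 2.8 -1.9  4.2] T [-0.4  -0.3   0.03] 0.16
```

Emit:
send_rows(steps=[{"delta_pos":[0,0,0],"angular":[-0.408,0,0.844]},{"delta_pos":[0,0,0],"angular":[-0.408,0,0.844]},{"delta_pos":[0,0,0],"angular":[0,0,0]},{"delta_pos":[0,0,0],"angular":[0,0,0]},{"delta_pos":[0,0,0],"angular":[0,0,0]}])

```text
time_s: 11.95
tcp_pos: [0.624, -0.0789, 0.1004]
tcp_rot: [-0.103, 2.69, -0.027]
contact_force: [-0.6, -3.5, 7.3]
grip_width: 0.158
finger_force: 45.0
```

```bash
python3 pose.py
```

```text
11.95 knob-foot mm ex,ey,n [ 1.16 -0.31 -1.31] nose 4.4 tilt [ 0.01 -0.13  0.  ] F [ 2.6 -3.5  6.8] T [-0.55 -0.16  0.02] 0.158
```

Emit:
send_rows(steps=[{"delta_pos":[0,0,0],"angular":[0,0,0]},{"delta_pos":[0,0,0],"angular":[0,0,0]},{"delta_pos":[0,0,0],"angular":[0,0,0]}], grip=0.3)

```text
time_s: 12.25
tcp_pos: [0.6223, -0.078, 0.0987]
tcp_rot: [-0.105, 2.694, -0.026]
contact_force: [-0.0, -0.2, 0.6]
grip_width: 0.344
finger_force: 0.0
```

Emit:
send_rows(steps=[{"delta_pos":[-0.15,0,0.3],"angular":[0,0,0]},{"delta_pos":[-0.43,0,0.9],"angular":[0,0,0]},{"delta_pos":[-0.43,0,0.9],"angular":[0,0,0]},{"delta_pos":[-0.43,0,0.9],"angular":[0,0,0]},{"delta_pos":[-0.43,0,0.9],"angular":[0,0,0]}])

```text
time_s: 12.75
tcp_pos: [0.5751, -0.0788, 0.1979]
tcp_rot: [-0.104, 2.692, -0.027]
contact_force: [-0.1, 0.1, 0.6]
grip_width: 0.348
finger_force: 0.0
```

Emit:
send_rows(steps=[{"delta_pos":[0.4,0,0.3],"angular":[0,0,0]},{"delta_pos":[0.4,0,0.3],"angular":[0,0,0]},{"delta_pos":[0,0,0],"angular":[0,0,0]},{"delta_pos":[0,0,0],"angular":[0,0,0]}])

```text
time_s: 13.15
tcp_pos: [0.5963, -0.0787, 0.2108]
tcp_rot: [-0.105, 2.694, -0.027]
contact_force: [-0.8, 0.0, -1.0]
grip_width: 0.346
finger_force: 0.0
```

Run:
```python
from meas import *
st=robot.state();im=robot.camera("wrist")[:,:,::-1]
np.save("w6.npy",np.r_[st["tcp_pos"],st["tcp_rot"]]);cv2.imwrite("pics/w6.png",im)
c=cam("wrist",st);u,v=proj(c,[.6315,-.0783,.0842]).astype(int);print(st["tcp_pos"],u,v)
x0=max(u-110,0);y0=max(v-90,0);print(x0,y0)
cv2.imwrite("pics/w6c.png",cv2.resize(im[y0:y0+180,x0:x0+220],None,fx=3.2,fy=3.2,interpolation=2))
```

```text
[ 0.59628958 -0.0787367   0.21075574] 325 204
215 114
```

View pics/w6c.png

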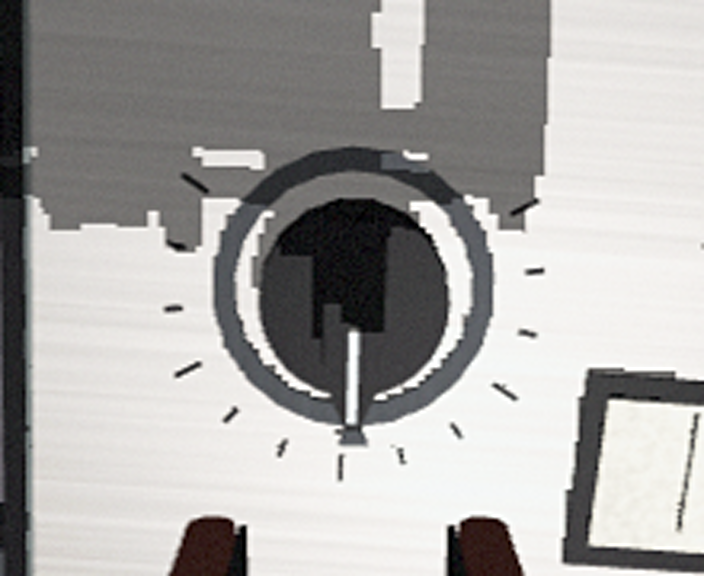

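The pointer line (353,330)–(353,425) runs straight into the marker at (353,437), the knob is centred in its ring, and the gripper is clear. Handing in.

```bash
python3 -c "
from rig import robot
print(robot.hand_in())"
```

```text
the job is handed in; nothing more can be done
None
```

The large knob is pushed home on the shaft, flat to flat, turned until its pointer stands at the marker, and released; I handed the job in at about 13 s, and the hand-in returned no verdict.

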